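Load two glass honey jars into a spring-bottomed tub

ROBOT

A 7-joint arm with a two-finger parallel gripper is mounted at the origin on the work surface. World frame = base frame: x ahead of the robot, y to its left, z up, the work surface at z = 0. Lengths are in m, angles in rad, forces in N, time in s.
With the tool pointing down it reaches from about 0.4 to 0.85 m from the base axis. Payload 10.4 kg.
Tool frame: the origin (TCP) lies at the very end of the fingers, on their centre line; the grasp point (between the pads) lies 19 mm behind it; z points along the fingers, y is the line along which they close (so a half turn about z gives the same grasp; the last joint's range is limited). The gripper opens to 87 mm and grips with 3 to 60 N. Pads are 19 mm wide; open, the fingers measure 117 mm over their backs; the gripper's body (75 mm by 190 mm) begins 51 mm behind the grasp point.
Start: joints at [-0.023, 0.332, -0.065, 1.46, 0.022, 1.35, -0.088], TCP at [0.625, 0, 0.187] pointing down, gripper open.
Joint ranges: [-2.6, 2.6], [-0.5, 2.12], [-1.47, 1.34], [0.16, 2.42], [-1.27, 4.41], [0.06, 2.06], [-2.6, 2.6]. Speed limits (rad/s): [2.22, 2.22, 2.79, 2.79, 3.14, 3.14, 3.14].

INTERFACE

Orientations are given as a unit quaternion [x, y, z, w].
In Python, from bench import status, camera, order gives the robot as it stands.
- The arm moves only by the tool jog_arm, never from a script. Its argument "plan" is a list of rows, each a list of 7 numbers: the turn, a rotation vector about the tool's x, y, z in rad, then the shift along the tool's x, y, z in mm, then the opening, from -1 (shut) to 1 (fully open). A call has 1 to 12 rows; each row is the pose to reach, as a shift and turn from the pose commanded when the call began, along the tool's axes at that moment; what a row does not reach only later rows make up. A row lasts 1/10 s, in which the tool goes at most 50 mm and 8.59 degrees, less where a joint would pass 70% of its speed; a pose out of reach is approached as far as the arm can. A call with a gripper value outside its range is refused whole. The fingers move at their own pace and stop on an object; "squeeze" is the grip in N (left out, the last holds). Time passes only in rows, so rows that repeat a pose let the fingers close. It gives the time, the measured TCP pose, the force, the opening and the grip force at its end, in the units of the state.
- status.read_state(): the state, without advancing time (a new reading comes with each control period).
- camera(name): name is "scene" or "side" or "wrist"; returns a dict with "image" (400x640x3 uint8, red, green, blue), "z_map" (400x640 float32, m along the optical axis (not along the pixel's ray), 0 where there is no reading), "fx", "fy", "cx", "cy" (pixels), "world_from_camera" (4x4, takes a point from camera to world coordinates); the wrist camera has in their place "mount" (4x4, takes a point from camera to tool coordinates, whose origin is the TCP and whose axes are the flange's). Camera axes: x right, y down, z forward; pixel columns grow to the right and rows downward; lengths in m; the calibration is good to about 2 mm. A picture is of the moment at which its call begins: read the wrist's pose just before it.
- order.close_job(): hands the job in; it is judged then, once.
The state is a dict: "time": time; "joint_positions": joint angles; "joint_vel": joint speeds; "joint_torque": joint torques, N m; "ee_pos": TCP position; "eef_rot": TCP orientation; "ft_force": force on the tool from outside, world axes, zero at the start; "torque": the same for the moment, N m; "width": finger opening in m; "grip_force": force on a finger pad.
Only numpy, scipy, OpenCV 4.12 (cv2) and the standard library are available. Lean on these libraries where they do the work, as an engineer would, in place of code of your own. Each camera call takes 0.05 s, during which the arm holds its last target. There are 200 camera calls.

TASK

Put both round glass honey jars from the wooden board into the deep spring-bottomed steel tub, standing upright side by side on its floor plate. Lower each one slowly and do not let go until the sprung plate carries the jar's full weight, no less and not pressed farther, so that the plate neither drops nor springs back when you release it. Do not knock the jars, and leave the brass pot, the tin and the cup alone.

Things in the scene. Friction and masses are not known exactly. Their poses are not given: they have to be found in the camera images.
- jar_a: round honey jar, amber glass ball 90 mm in diameter on a flat 56 mm foot, 122 mm tall; neck and cork stopper form a cylinder 30 mm in diameter from 91 to 122 mm above the underside, to be gripped from above. Origin: centre of the underside, z up. It may be full or nearly empty, which cannot be seen: 0.22 to 0.88 kg. The two jars look alike
- jar_b: round honey jar, amber glass ball 90 mm in diameter on a flat 56 mm foot, 122 mm tall; neck and cork stopper form a cylinder 30 mm in diameter from 91 to 122 mm above the underside, to be gripped from above. Origin: centre of the underside, z up. It may be full or nearly empty, which cannot be seen: 0.22 to 0.88 kg. The two jars look alike
- jar_a_stopper (a point): grip point of jar_a, on its axis 108 mm above its underside and 14 mm below the stopper's top
- jar_b_stopper (a point): grip point of jar_b, as for jar_a
- board: wooden board 140 x 230 mm, 12 mm thick, fixed to the counter; the jars stand on it at the start. Origin: centre of its underside, its long side along its own y
- tub: deep open steel tub, fixed; outside 150 mm (own x) by 230 mm (own y), 190 mm high, walls 5 mm (inside 140 x 220 mm). Origin: centre of its underside on the counter, z up; it may be yawed. It has room for both jars side by side along its own y (55 mm either side of the middle)
- tub_mouth (a point): centre of the tub's mouth, level with its rim, 190 mm above the counter; axes as the tub's
- plate (a joint): the tub's sprung floor plate: travel in m down from its top position, 0 to 0.09. It sinks 3.3 mm for each newton put anywhere on it (300 N/m), with little damping; empty it rests 6 to 14 mm down. It must never move faster than 70 mm/s either way, as it does if a jar is let go with about 2 N of its weight still held or pressed 2 N too far, or touches it at over 35 mm/s
- plate_top (a point): centre of the floor plate's upper face (134 x 214 mm, flat, level), moving with it: 115 mm above the counter less the plate's travel; axes as the tub's
- pot: bystander: brass coffee pot 195 mm tall with spout and handle. Origin: centre of its underside
- tin: bystander: steel tin 80 mm in diameter, 110 mm tall. Origin: centre of its underside
- cup: bystander: white coffee cup 64 mm in diameter, 50 mm tall. Origin: centre of its underside
There are look-alikes about, which are no part of the job. Leave any green or purple look-alike of the jar_a alone.

How it is judged:
By the outcome, as a careful person would: the job done as asked, in the order asked, and still so for the second after the job is handed in, with the robot touching nothing.
It also fails if it takes over 72 s, if anything falls off the work surface, if the arm or the gripper's body presses on something with over 40 N, if the wrist force passes 120 N, or if a joint passes its speed limit or range.

## Working session

There is one attempt and no reset: what is moved stays moved. The work goes in short steps, Python scripts to look and compute and a tool call to move; the robot and the scene stay as the last step left them, time stands still between calls to the robot, and variables do not carry over. Pictures are saved under pics/ and viewed, at most 10 in all, crops included, and the job is handed in when it is done.

Besides the shell and the picture viewer there is one more tool, called after "Call:" as name(argument=value, ...) on one line, values as JSON. jog_arm: Moves the arm, as the interface text tells. Its arguments: {"type":"object","properties":{"plan":{"type":"array"},"squeeze":{"type":"number"}},"required":["plan"]}

```bash
mkdir -p pics; cat > h.py <<'E'
import numpy as np, cv2
from bench import status, camera, order
def pts(c):
    z=c["z_map"]; v,u=np.mgrid[:z.shape[0],:z.shape[1]]
    P=np.stack([(u-c["cx"])/c["fx"]*z,(v-c["cy"])/c["fy"]*z,z,np.ones_like(z)],-1)
    return (P@np.array(c["world_from_camera"]).T)[...,:3]
E
python3 - <<'E'
from h import *
s=status.read_state(); print({k:np.round(v,3) for k,v in s.items()})
ims=[]
for n in("scene","side"):
    c=camera(n); np.savez(f"{n}.npz",**{k:np.array(v) for k,v in c.items()})
    cv2.imwrite(f"pics/{n}.png",c["image"][...,::-1]); print(n,np.round(c["world_from_camera"],3).tolist(),c["fx"])
E
```

```text
{'time': np.float64(0.0), 'joint_positions': array([-0.023,  0.333, -0.065,  1.461,  0.022,  1.35 , -0.089]), 'joint_vel': array([ 0.001,  0.   , -0.   ,  0.002, -0.001,  0.001, -0.001]), 'joint_torque': array([-0.0000e+00, -6.2325e+01,  2.4000e-02, -3.8989e+01, -6.1000e-02,
        4.0000e-02,  0.0000e+00]), 'ee_pos': array([0.625, 0.   , 0.186]), 'eef_rot': array([ 0.707,  0.707, -0.001, -0.   ]), 'ft_force': array([-0.043,  0.158,  0.4  ]), 'torque': array([0.034, 0.032, 0.023]), 'grip_force': np.float64(0.0), 'width': np.float64(0.087)}
scene [[-0.772, 0.423, -0.474, 0.948], [0.635, 0.496, -0.592, 0.548], [-0.015, -0.758, -0.652, 0.681], [0.0, 0.0, 0.0, 1.0]] 387.7421591253573
side [[-0.995, -0.083, 0.06, 0.486], [-0.102, 0.758, -0.644, 0.592], [0.008, -0.647, -0.763, 0.771], [0.0, 0.0, 0.0, 1.0]] 364.56084225075324
```

View pics/scene.png

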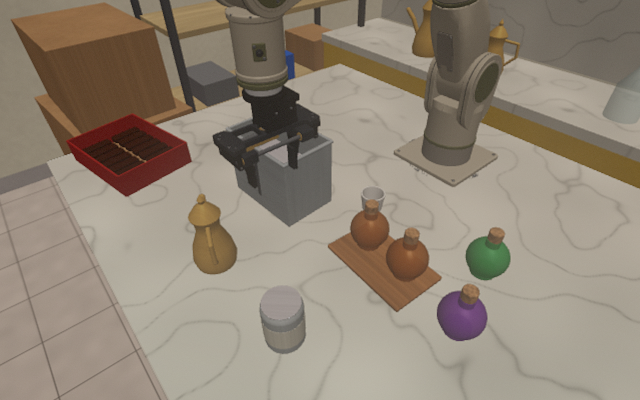

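View pics/side.png

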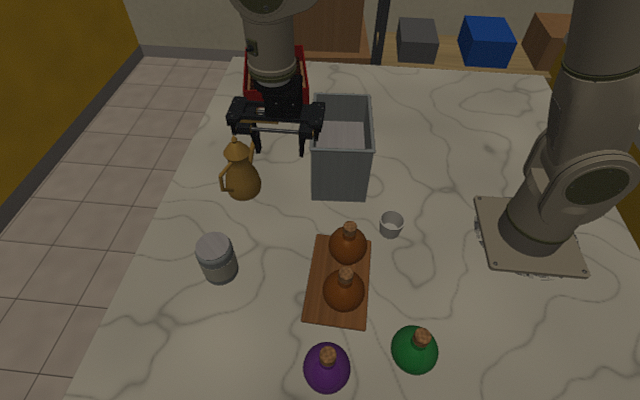

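Scene view: the candidates for a jar are the two amber jars at (370,228) and (407,258) on the board, a green look-alike at (488,257) and a purple one at (462,315). By the description I choose the two amber ones. The tub is at (285,165), and the cup at (373,198) is close to the far jar. In the side view the amber jars are at (348,245) and (344,290), the tub mouth at (343,120) and the cup at (391,224).

```bash
cat > m.py <<'E'
from h import *
for n in("scene","side"):
    c=dict(np.load(n+".npz")); P=pts(c); im=c["image"]; hsv=cv2.cvtColor(im,cv2.COLOR_RGB2HSV)
    boxes={"scene":[(345,195,392,252),(386,226,432,284)],"side":[(326,218,370,267),(320,262,368,314)]}[n]
    for (x0,y0,x1,y1) in boxes:
        p=P[y0:y1,x0:x1].reshape(-1,3); ok=c["z_map"][y0:y1,x0:x1].ravel()>0
        k=p[ok&(p[:,2]>.1335-.004)&(p[:,2]<.145)]
        e=p[ok&(p[:,2]>.108)&(p[:,2]<.126)]
        (cx,cy),r=cv2.minEnclosingCircle(k[:,:2].astype(np.float32)*1000) if len(k)>3 else ((0,0),0)
        b=p[ok&(p[:,2]>.03)&(p[:,2]<.09)]   # sphere fit
        A=np.c_[2*b,np.ones(len(b))]; s=np.linalg.lstsq(A,(b**2).sum(1),rcond=None)[0]
        print(n,"top",len(k),k.mean(0).round(4) if len(k) else "",round(cx),round(cy),round(r),"ball",s[:3].round(4),np.sqrt(s[3]+s[:3]@s[:3]).round(4))
    # tub rim
    box={"scene":(225,115,340,225),"side":(300,85,385,205)}[n]
    x0,y0,x1,y1=box; m=np.zeros(im.shape[:2],bool); m[y0:y1,x0:x1]=1
    k=P[m&(abs(P[...,2]-.19)<.004)&(hsv[...,2]>50)]
    print(n,"rim",len(k),k.min(0).round(3),k.max(0).round(3),[np.round(v,4) for v in cv2.minAreaRect((k[:,:2]*1000).astype(np.float32))])
    # clutter
    for nm,(x0,y0,x1,y1) in {"scene":{"pot":(188,190,240,275),"tin":(258,285,308,352),"cup":(360,186,386,212)},"side":{"pot":(218,135,264,202),"tin":(194,232,240,284),"cup":(378,210,405,240)}}[n].items():
        k=P[y0:y1,x0:x1].reshape(-1,3); k=k[k[:,2]>.02]; print(n,nm,k.min(0).round(3),k.max(0).round(3))
    k=P[200:310] ; 
    b=(P[...,2]>.008)&(P[...,2]<.016)&(hsv[...,1]>80); k=P[b]; k=k[(abs(k[:,0]-.5)<.4)&(k[:,1]>0)]
    print("board",len(k),cv2.minAreaRect((k[:,:2]*1000).astype(np.float32)))
c=dict(np.load("side.npz"));cv2.imwrite("pics/crop.png",cv2.resize(c["image"][80:400,200:480,::-1],None,fx=1.85,fy=1.85))
E
python3 m.py
```

```text
scene top 115 [0.4577 0.1221 0.1347] 455 120 15 ball [0.4189 0.1044 0.0425] 0.083
scene top 145 [0.4606 0.2362 0.1345] 459 235 15 ball [0.4456 0.224  0.0529] 0.0587
scene rim 459 [ 0.409 -0.289  0.186] [ 0.578 -0.05   0.194] [array([ 494.1484, -172.4146]), array([157.0765, 236.8807]), np.float64(3.3301)]
scene pot [ 0.708 -0.157  0.02 ] [0.948 0.548 0.681]
scene tin [0.708 0.149 0.02 ] [0.948 0.548 0.681]
scene cup [ 0.317 -0.004  0.02 ] [0.948 0.548 0.681]
board 3058 ((469.41473388671875, 223.56314086914062), (179.91268920898438, 342.6419677734375), 17.457626342773438)
side top 133 [0.4585 0.1214 0.1346] 458 120 15 ball [0.4587 0.1195 0.0594] 0.0444
side top 174 [0.4618 0.2362 0.1347] 462 235 15 ball [0.4607 0.2235 0.0468] 0.0568
side rim 647 [ 0.413 -0.297  0.186] [ 0.582 -0.051  0.194] [array([ 496.517 , -173.7846]), array([157.3394, 240.2977]), np.float64(3.4612)]
side pot [ 0.486 -0.149  0.02 ] [0.801 0.592 0.771]
side tin [0.486 0.15  0.02 ] [0.787 0.592 0.771]
side cup [ 0.321 -0.005  0.02 ] [0.486 0.592 0.771]
board 2993 ((472.1299133300781, 179.07244873046875), (230.2613067626953, 138.43728637695312), 87.42903137207031)
```

View pics/crop.png

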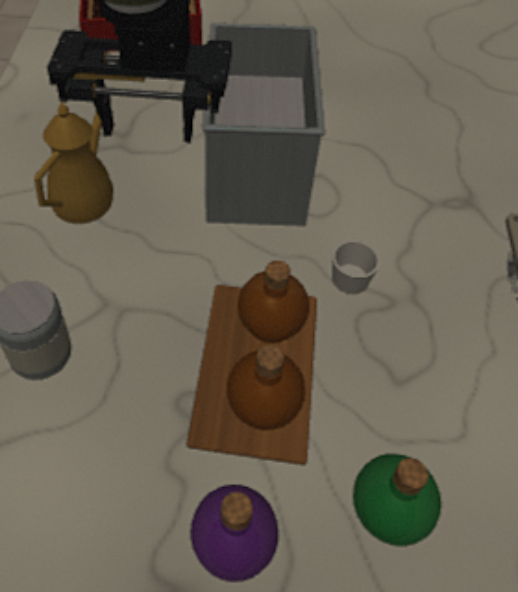

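The crop shows the two amber jars on the board, corks at crop (277,272) and (270,357). They are clear of the green and purple look-alikes, and the tub is behind them. Near jar (0.4578,0.1215), far jar (0.461,0.236), tub centre (0.495,-0.173) with yaw about +3.4°, so the places are (0.498,-0.228) and (0.492,-0.118). First, move above the near jar.

Call:
jog_arm(plan=[[0,0,0,5,-7,0,1],[0,0,0,16,-22,0,1],[0,0,0,30,-42,0,1],[0,0,0,45,-62,0,1],[0,0,0,60,-83,0,1],[0,0,0,75,-104,0,1],[0,0,0,90,-124,0,1],[0,0,0,105,-145,0,1],[0,0,0,115,-159,0,1],[0,0,0,121,-167,0,1],[0,0,0,121,-167,0,1],[0,0,0,121,-167,0,1]], squeeze=30)

```text
time: 1.3
ee_pos: [0.4586, 0.1204, 0.1867]
eef_rot: [0.707, 0.707, 0.0, 0.0]
ft_force: [-0.2, -0.5, -0.4]
width: 0.0872
grip_force: 0.0
```

```bash
cat > w.py <<'E'
from h import *
import sys
from scipy.spatial.transform import Rotation as R
# cork tops from the wrist view (z about 0.134), and force
s=status.read_state(); c=camera("wrist"); T=np.eye(4); T[:3,:3]=R.from_quat(s["eef_rot"]).as_matrix(); T[:3,3]=s["ee_pos"]
c["world_from_camera"]=T@np.array(c["mount"]); P=pts(c)
m=((abs(P[...,2]-.134)<.006)&(c["z_map"]>0)).astype(np.uint8)
n,l,st,ce=cv2.connectedComponentsWithStats(m)
for i in range(1,n):
    if st[i,4]>80:
        q=P[l==i]; print("z~.134 blob px",ce[i].round(),st[i,4],"mean",q.mean(0).round(4),"circle mm",cv2.minEnclosingCircle((q[:,:2]*1000).astype(np.float32)))
print({k:np.round(s[k],3) for k in("time","ee_pos","eef_rot","ft_force","width")})
cv2.imwrite(f"pics/{sys.argv[1]}.png",c["image"][...,::-1])
E
python3 w.py w1
```

```text
z~.134 blob px [320.  70.] 1238 mean [0.4595 0.2334 0.1341] circle mm ((459.6349792480469, 233.5408172607422), 14.886155128479004)
z~.134 blob px [316. 212.] 895 mean [0.4564 0.1201 0.1342] circle mm ((456.48699951171875, 119.23851776123047), 14.818419456481934)
{'time': np.float64(1.3), 'ee_pos': array([0.459, 0.12 , 0.187]), 'eef_rot': array([0.707, 0.707, 0.   , 0.   ]), 'ft_force': array([-0.237, -0.513, -0.436]), 'width': np.float64(0.087)}
```

Call:
jog_arm(plan=[[0,0,0,0,-1,8,1],[0,0,0,0,-1,20,1],[0,0,0,0,-1,32,1],[0,0,0,0,-1,44,1],[0,0,0,0,-1,54,1],[0,0,0,0,-1,63,1],[0,0,0,0,-1,71,1],[0,0,0,0,-1,78,1],[0,0,0,0,-1,83,1],[0,0,0,0,-1,86,1],[0,0,0,0,-1,86,1],[0,0,0,0,-1,86,0.3]])

```text
time: 2.55
ee_pos: [0.4572, 0.1211, 0.1009]
eef_rot: [0.707, 0.707, 0.0, 0.0]
ft_force: [-0.4, -0.3, 0.1]
width: 0.0838
grip_force: 0.0
```

Call:
jog_arm(plan=[[0,0,0,0,0,0,0.0],[0,0,0,0,0,0,-0.15],[0,0,0,0,0,0,-0.25],[0,0,0,0,0,0,-0.35],[0,0,0,0,0,0,-1],[0,0,0,0,0,0,-1],[0,0,0,0,0,0,-1],[0,0,0,0,0,0,-1],[0,0,0,0,0,0,-1],[0,0,0,0,0,0,-1]], squeeze=30)

```text
time: 3.55
ee_pos: [0.4571, 0.121, 0.1007]
eef_rot: [0.707, 0.707, 0.0, 0.0]
ft_force: [0.7, -0.6, 0.2]
width: 0.0069
grip_force: 0.0
```

The fingers closed to 7 mm without meeting the stopper, so I'll look.

```bash
python3 - <<'E'
from h import *
s=status.read_state(); print({k:np.round(s[k],3) for k in("time","ee_pos","ft_force","width","grip_force","joint_positions")})
a=camera("side"); b=camera("wrist"); c=camera("scene")
cv2.imwrite("pics/chk.png",np.vstack([np.hstack([cv2.resize(a["image"][170:350,250:450],None,fx=2,fy=2)[:300],cv2.resize(c["image"][150:310,320:490],None,fx=2,fy=2)[:300]]),np.hstack([b["image"][:300],np.zeros((300,100,3),np.uint8)])]  )[...,::-1] if False else np.hstack([cv2.resize(a["image"][170:350,280:420],(390,500)),cv2.resize(b["image"],(400,250)).repeat(2,0)])[...,::-1])
E
```

```text
{'time': np.float64(3.55), 'ee_pos': array([0.457, 0.121, 0.101]), 'ft_force': array([ 0.71 , -0.619,  0.162]), 'width': np.float64(0.007), 'grip_force': np.float64(0.0), 'joint_positions': array([-0.168,  0.079, -0.195,  1.951,  0.017,  1.113, -0.37 ])}
```

View pics/chk.png

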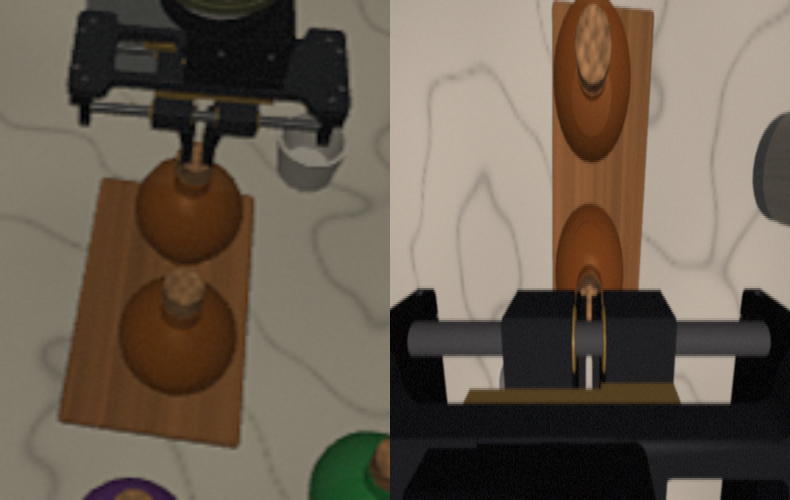

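The fingers are shut just behind (−y of) the near cork. I'll measure whether the jar moved.

```bash
python3 - <<'E'
from h import *
for n in("side","scene"):
    c=camera(n); P=pts(c); hsv=cv2.cvtColor(c["image"],cv2.COLOR_RGB2HSV)
    p0=dict(np.load(n+".npz")); P0=pts(p0)
    for nm,Q,im,z in(("now",P,c["image"],c["z_map"]),("start",P0,p0["image"],p0["z_map"])):
        h=cv2.cvtColor(im,cv2.COLOR_RGB2HSV)
        for y0 in(.12,.235):
            m=(z>0)&(abs(Q[...,0]-.46)<.05)&(abs(Q[...,1]-y0)<.045)
            k=Q[m&(abs(Q[...,2]-.134)<.004)&(h[...,1]>60)&(h[...,2]>70)]
            # ball: lower half, amber, fixed radius centre fit
            b=Q[m&(Q[...,2]>.035)&(Q[...,2]<.09)&(h[...,1]>140)]
            from scipy.optimize import least_squares
            r=least_squares(lambda s:np.linalg.norm(b-s,axis=1)-.045,[.46,y0,.057],loss="soft_l1",f_scale=.002).x if len(b)>20 else 0
            print(n,nm,y0,len(k),k.mean(0).round(4) if len(k) else "","ball",len(b),np.round(r,4))
    # dark finger points
    v=c["image"].max(2); m=(c["z_map"]>0)&(v<60)&(abs(P[...,0]-.457)<.03)&(P[...,2]<.135)&(P[...,2]>.09)&(abs(P[...,1]-.12)<.04)
    if m.any(): print("finger",m.sum(),P[m].min(0).round(3),P[m].max(0).round(3))
E
```

```text
side now 0.12 35 [0.4612 0.1251 0.1345] ball 634 [0.4586 0.119  0.0585]
side now 0.235 154 [0.4612 0.235  0.1347] ball 731 [0.4616 0.2337 0.0584]
side start 0.12 115 [0.4581 0.1201 0.1349] ball 644 [0.4587 0.1189 0.0588]
side start 0.235 149 [0.4611 0.2348 0.135 ] ball 732 [0.4615 0.2338 0.0585]
finger 35 [0.439 0.094 0.091] [0.48  0.133 0.135]
scene now 0.12 53 [0.4625 0.1253 0.1343] ball 453 [0.4546 0.1196 0.059 ]
scene now 0.235 139 [0.4614 0.2363 0.1346] ball 526 [0.4577 0.2344 0.0588]
scene start 0.12 106 [0.4577 0.122  0.1349] ball 316 [0.4547 0.1194 0.0588]
scene start 0.235 135 [0.4611 0.2362 0.1346] ball 516 [0.4576 0.2344 0.0588]
```

```bash
python3 - <<'E'
from h import *
s=status.read_state()
out=[]
for n in("side","scene"):
    c=camera(n); W=np.linalg.inv(c["world_from_camera"]); im=c["image"].copy()
    def pr(p):
        q=W@np.r_[p,1]; return c["fx"]*q[0]/q[2]+c["cx"],c["fy"]*q[1]/q[2]+c["cy"]
    u0,v0=pr([.457,.121,.12]); u0=int(u0)-32;v0=int(v0)-40
    big=cv2.resize(im[v0:v0+80,u0:u0+64],None,fx=6,fy=6,interpolation=cv2.INTER_CUBIC)
    for p,col in((s["ee_pos"],(255,0,0)),(np.array([.457,.12,.134]),(0,255,0)),(np.array([.457,.12,.103]),(0,255,255))):
        u,v=pr(p); cv2.circle(big,(int((u+.5-u0)*6),int((v+.5-v0)*6)),4,col,-1)
    out.append(big)
cv2.imwrite("pics/z1.png",np.hstack(out)[...,::-1]); s=status.read_state(); print(s["width"],s["grip_force"],s["time"])
E
```

```text
0.0003125289873370494 0.0 3.9
```

View pics/z1.png

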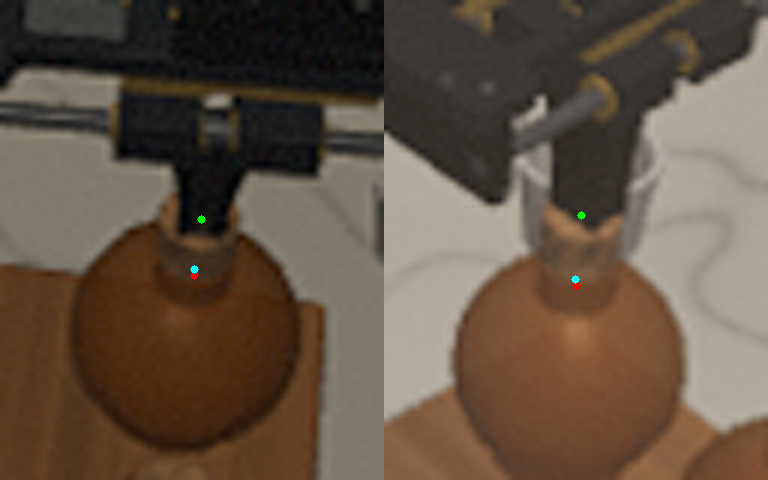

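The picture shows the shut fingers drawn inside the cork (left image, (205,200)). The jar has not moved and no force was felt, so the fingers are in the right place but nothing stopped them. I'll open again and close in small steps, watching the contact.

Call:
jog_arm(plan=[[0,0,0,0,0,0,0.2],[0,0,0,0,0,0,0.2],[0,0,0,0,0,0,0.2],[0,0,0,0,0,0,0.2],[0,0,0,0,0,0,0.2],[0,0,0,0,0,0,0.2],[0,0,0,0,0,0,0.2],[0,0,0,0,0,0,0.2]])

```text
time: 4.7
ee_pos: [0.457, 0.121, 0.1006]
eef_rot: [0.707, 0.707, 0.0, 0.0]
ft_force: [-0.5, -0.8, 0.2]
width: 0.0502
grip_force: 0.0
```

Call:
jog_arm(plan=[[0,0,0,0,0,0,-1],[0,0,0,0,0,0,-1],[0,0,0,0,0,0,-1]], squeeze=15)

```text
time: 5.0
ee_pos: [0.457, 0.121, 0.1007]
eef_rot: [0.707, 0.707, 0.0, 0.0]
ft_force: [-0.2, -0.0, 0.6]
width: 0.0358
grip_force: 0.0
```

```bash
python3 - <<'E'
from h import *
s=status.read_state();print(s["width"],s["grip_force"],s["ft_force"],s["joint_torque"])
c=camera("side"); W=np.linalg.inv(c["world_from_camera"]);q=W@np.r_[.457,.121,.12,1]
u=int(c["fx"]*q[0]/q[2]+c["cx"]);v=int(c["fy"]*q[1]/q[2]+c["cy"])
cv2.imwrite("pics/z2.png",cv2.resize(c["image"][v-50:v+40,u-60:u+60,::-1],None,fx=5,fy=5,interpolation=cv2.INTER_CUBIC))
E
```

```text
0.035792786126980725 0.0 [-0.19107984 -0.0276667   0.64171545] [ 1.53212492e-03 -4.13220763e+01 -3.64492116e-01 -3.58868623e+01
 -6.05354807e-02  7.67835852e-03 -1.10429562e-05]
```

View pics/z2.png

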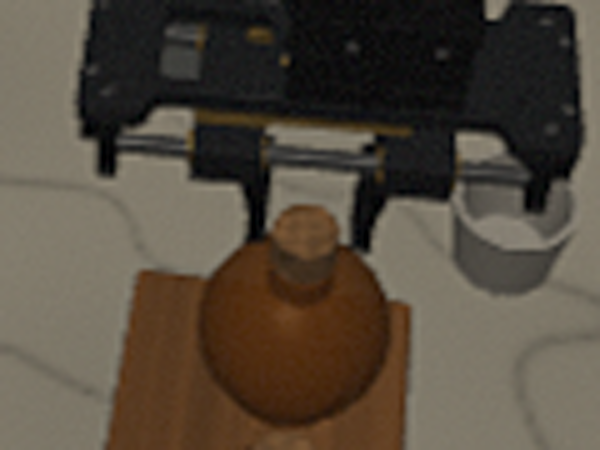

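The finger tips end at (260,240) and (370,245), beside the top of the cork. A TCP at z 0.101 should show them lower, near the neck's foot (v≈280). I'll measure the tips by depth.

```bash
python3 - <<'E'
from h import *
s=status.read_state();print(s["width"],s["ee_pos"])
c=camera("side"); W=np.linalg.inv(c["world_from_camera"]);q=W@np.r_[.457,.121,.12,1]
u=int(c["fx"]*q[0]/q[2]+c["cx"]);v=int(c["fy"]*q[1]/q[2]+c["cy"]);P=pts(c)
for col in (u-60+52, u-60+53,u-60+72,u-60+73,u-60+74):
    print(col,[(r,*np.round(P[r,col],3),c["image"][r,col].max()) for r in range(v-50+36,v-50+54,2)])
# start view: tips
c=dict(np.load("side.npz"));P=pts(c)
for col in (258,302): print("start",col,[(r,*np.round(P[r,col],3),c["image"][r,col].max()) for r in range(138,162,3)])
E
```

```text
0.03156616904026801 [0.45703054 0.12099983 0.1006606 ]
341 [(216, np.float64(0.479), np.float64(0.16), np.float64(0.217), np.uint8(22)), (218, np.float64(0.478), np.float64(0.13), np.float64(0.172), np.uint8(15)), (220, np.float64(0.478), np.float64(0.131), np.float64(0.167), np.uint8(15)), (222, np.float64(0.477), np.float64(0.13), np.float64(0.159), np.uint8(14)), (224, np.float64(0.477), np.float64(0.131), np.float64(0.153), np.uint8(6)), (226, np.float64(0.477), np.float64(0.13), np.float64(0.145), np.uint8(16)), (228, np.float64(0.476), np.float64(0.131), np.float64(0.139), np.uint8(47)), (230, np.float64(0.475), np.float64(0.107), np.float64(0.099), np.uint8(84)), (232, np.float64(0.475), np.float64(0.113), np.float64(0.1), np.uint8(86))]
342 [(216, np.float64(0.477), np.float64(0.131), np.float64(0.181), np.uint8(17)), (218, np.float64(0.476), np.float64(0.131), np.float64(0.174), np.uint8(12)), (220, np.float64(0.476), np.float64(0.131), np.float64(0.167), np.uint8(6)), (222, np.float64(0.475), np.float64(0.129), np.float64(0.158), np.uint8(12)), (224, np.float64(0.475), np.f
[... 3040 characters left out ...]
.float64(0.742), np.float64(-0.203), np.float64(0.0), np.uint8(105))]
start 302 [(138, np.float64(0.568), np.float64(0.038), np.float64(0.3), np.uint8(18)), (141, np.float64(0.573), np.float64(0.011), np.float64(0.269), np.uint8(14)), (144, np.float64(0.573), np.float64(0.011), np.float64(0.261), np.uint8(14)), (147, np.float64(0.573), np.float64(0.01), np.float64(0.252), np.uint8(12)), (150, np.float64(0.573), np.float64(0.011), np.float64(0.244), np.uint8(5)), (153, np.float64(0.573), np.float64(0.011), np.float64(0.235), np.uint8(7)), (156, np.float64(0.574), np.float64(0.01), np.float64(0.226), np.uint8(23)), (159, np.float64(0.608), np.float64(-0.215), np.float64(0.003), np.uint8(126))]
```

Depth puts the visible finger tips at z≈0.138 while the reported TCP is 0.1007. At the start it was 0.223 against 0.186. So the true finger ends are about 37 mm short of the reported TCP, and the fingers closed above the cork. I will work with that offset, and measure the underside of the gripper body because it bears on tub clearance.

Call:
jog_arm(plan=[[0,0,0,0,0,0,0.3],[0,0,0,0,0,0,0.3],[0,0,0,0,0,0,0.3],[0,0,0,0,0,0,0.3],[0,0,0,0,0,0,0.3]])

```text
time: 5.6
ee_pos: [0.457, 0.121, 0.1007]
eef_rot: [0.707, 0.707, 0.0, 0.0]
ft_force: [0.7, -0.1, 0.1]
width: 0.0549
grip_force: 0.0
```

```bash
cat > g.py <<'E'
from h import *
s=status.read_state();e=np.array(s["ee_pos"]);print(s["width"],e)
A=[]
for n in("side","scene"):
    c=camera(n);P=pts(c);z=c["z_map"]
    m=(z>0)&(c["image"].max(2)<50)&(abs(P[...,0]-e[0])<.12)&(abs(P[...,1]-e[1])<.06)&(P[...,2]>e[2]+.02)&(P[...,2]<e[2]+.2)
    m=cv2.erode(m.astype(np.uint8),np.ones((2,2)))>0
    d=P[m]-e; 
    for x0 in range(-110,110,20):
        k=d[(d[:,0]*1000>=x0)&(d[:,0]*1000<x0+20)]
        if len(k)>5: print(n,x0,len(k),"low z mm",np.sort(k[:,2])[[0,2,4]].round(3)*1000,"y at low",k[np.argsort(k[:,2])[:5],1].round(3)*1000)
E
python3 g.py
```

```text
0.054896323398698016 [0.45703568 0.12099503 0.10068013]
side -110 50 low z mm [133. 139. 142.] y at low [37. 36. 37. 37. 36.]
side -90 342 low z mm [110. 113. 116.] y at low [37. 36. 37. 37. 36.]
side -70 263 low z mm [114. 116. 117.] y at low [38. 37. 37. 38. 38.]
side -50 331 low z mm [42. 46. 48.] y at low [ 9. 12.  7. 10. 11.]
side -30 178 low z mm [56. 62. 69.] y at low [9. 8. 9. 8. 9.]
side -10 166 low z mm [139. 140. 140.] y at low [24. 24. 25. 24. 25.]
side 10 158 low z mm [56. 62. 69.] y at low [11.  9. 10.  9. 10.]
side 30 313 low z mm [39. 44. 47.] y at low [ 9.  8. 10.  8. 10.]
side 50 216 low z mm [116. 118. 120.] y at low [37. 37. 38. 37. 38.]
side 70 317 low z mm [113. 116. 119.] y at low [37. 38. 37. 38. 37.]
side 90 16 low z mm [149. 150. 150.] y at low [13. -2. 24.  9. -4.]
scene -50 27 low z mm [153. 156. 157.] y at low [26. 24. 25. 24. 24.]
scene -30 27 low z mm [153. 159. 160.] y at low [26. 24. 26. 25. 22.]
scene -10 21 low z mm [152. 153. 155.] y at low [26. 27. 26. 26. 26.]
scene 10 50 low z mm [151. 152. 154.] y at low [-19.  27.  -4. -19.  -4.]
```

The gripper body starts about 108 mm above the reported TCP, which is 70 mm above the true tips. The whole gripper therefore sits about 37 mm higher than reported and otherwise matches the description. I'll go down 35 mm and grip.

Call:
jog_arm(plan=[[0,0,0,0,0,4,0.3],[0,0,0,0,0,10,0.3],[0,0,0,0,0,16,0.3],[0,0,0,0,0,22,0.3],[0,0,0,0,0,27,0.3],[0,0,0,0,0,32,0.3],[0,0,0,0,0,35,0.3],[0,0,0,0,0,35,0.3]])

```text
time: 6.5
ee_pos: [0.4568, 0.121, 0.0652]
eef_rot: [0.707, 0.707, -0.0, -0.0]
ft_force: [0.4, -1.3, 0.8]
width: 0.0565
grip_force: 0.0
```

Call:
jog_arm(plan=[[0,0,0,0,0,0,0.0],[0,0,0,0,0,0,-0.2],[0,0,0,0,0,0,-1],[0,0,0,0,0,0,-1],[0,0,0,0,0,0,-1],[0,0,0,0,0,0,-1],[0,0,0,0,0,0,-1],[0,0,0,0,0,0,-1]], squeeze=30)

```text
time: 7.3
ee_pos: [0.4573, 0.121, 0.0658]
eef_rot: [0.707, 0.707, 0.0, 0.0]
ft_force: [0.7, -0.1, 1.3]
width: 0.0294
grip_force: 30.0
```

Gripped at 29.4 mm and 30 N. Lift.

Call:
jog_arm(plan=[[0,0,0,0,0,-2,-1],[0,0,0,0,0,-6,-1],[0,0,0,0,0,-14,-1],[0,0,0,0,0,-26,-1],[0,0,0,0,0,-42,-1],[0,0,0,0,0,-60,-1],[0,0,0,0,0,-80,-1],[0,0,0,0,0,-100,-1],[0,0,0,0,0,-120,-1],[0,0,0,0,0,-138,-1],[0,0,0,0,0,-152,-1],[0,0,0,0,0,-160,-1]])

```text
time: 8.5
ee_pos: [0.4574, 0.1212, 0.2274]
eef_rot: [0.707, 0.707, 0.001, 0.0]
ft_force: [0.8, 0.7, -2.9]
width: 0.0292
grip_force: 30.0
```

Call:
jog_arm(plan=[[0,0,0,0,0,-8,-1],[0,0,0,0,0,-20,-1],[0,0,0,0,0,-33,-1],[0,0,0,0,0,-43,-1],[0,0,0,0,0,-48,-1],[0,0,0,0,0,-50,-1],[0,0,0,0,0,-50,-1],[0,0,0,0,0,-50,-1]])

```text
time: 9.3
ee_pos: [0.4568, 0.1209, 0.2752]
eef_rot: [0.707, 0.707, -0.0, -0.0]
ft_force: [0.2, 0.6, -4.2]
width: 0.0295
grip_force: 30.0
```

```bash
cat > f.py <<'E'
from h import *
# average force over a few control periods (each camera call is 0.05 s)
F=[]
for i in range(6): F.append(status.read_state()["ft_force"]); camera("side")
s=status.read_state(); print("F",np.mean(F,0).round(2),"sd",np.std(F,0).round(2),"ee",np.round(s["ee_pos"],4),"q",np.round(s["eef_rot"],3),"t",s["time"],"w",s["width"],s["grip_force"])
E
python3 f.py
```

```text
F [ 0.28  0.07 -3.56] sd [0.36 0.42 0.64] ee [0.457  0.121  0.2755] q [ 0.707  0.707 -0.    -0.   ] t 9.6 w 0.029381487316262694 29.998386022634804
```

Call:
jog_arm(plan=[[0,0,0,-3,0,0,-1],[0,0,0,-10,1,0,-1],[0,0,0,-22,3,0,-1],[0,0,0,-38,5,0,-1],[0,0,0,-56,7,0,-1],[0,0,0,-74,9,0,-1],[0,0,0,-92,11,0,-1],[0,0,0,-110,13,0,-1],[0,0,0,-128,15,0,-1],[0,0,0,-146,17,0,-1],[0,0,0,-164,19,0,-1],[0,0,0,-182,21,0,-1]])

```text
time: 10.8
ee_pos: [0.4778, -0.063, 0.2757]
eef_rot: [0.708, 0.707, -0.0, 0.0]
ft_force: [1.1, 0.4, -4.0]
width: 0.0291
grip_force: 30.0
```

Call:
jog_arm(plan=[[0,0,0,-18,2,0,-1],[0,0,0,-36,4,0,-1],[0,0,0,-54,6,0,-1],[0,0,0,-72,8,0,-1],[0,0,0,-90,10,0,-1],[0,0,0,-108,12,0,-1],[0,0,0,-124,14,0,-1],[0,0,0,-138,16,0,-1],[0,0,0,-149,18,0,-1],[0,0,0,-157,19,0,-1],[0,0,0,-163,20,0,-1],[0,0,0,-167,20,0,-1]])

```text
time: 12.0
ee_pos: [0.4981, -0.2282, 0.2756]
eef_rot: [0.707, 0.707, 0.0, -0.0]
ft_force: [0.2, 0.0, -2.6]
width: 0.0293
grip_force: 30.0
```

```bash
python3 f.py; python3 - <<'E'
from h import *
s=status.read_state(); e=np.array(s["ee_pos"])
for n in("scene","side"):
    c=camera(n);P=pts(c);im=c["image"];h=cv2.cvtColor(im,cv2.COLOR_RGB2HSV)
    m=(c["z_map"]>0)&(abs(P[...,2]-.19)<.004)&(abs(P[...,0]-.495)<.1)&(abs(P[...,1]+.173)<.14)&(h[...,1]<60)&(h[...,2]>55)
    k=P[m]; print(n,"rim",len(k),cv2.minAreaRect((k[:,:2]*1000).astype(np.float32)))
    m=(c["z_map"]>0)&(P[...,2]>.07)&(P[...,2]<.112)&(abs(P[...,0]-.495)<.06)&(abs(P[...,1]+.173)<.1)
    k=P[m]; print(" plate?",len(k),np.percentile(k[:,2],[10,30,50,70,90]).round(4) if len(k) else "")
    m=(c["z_map"]>0)&(h[...,1]>130)&(P[...,2]>.21)&(P[...,2]<.33)&(abs(P[...,0]-e[0])<.08)&(abs(P[...,1]-e[1])<.08)
    b=P[m]
    from scipy.optimize import least_squares
    if len(b)>30: print(" jar ball",len(b),least_squares(lambda s:np.linalg.norm(b-s,axis=1)-.045,[e[0],e[1],.27],loss="soft_l1",f_scale=.002).x.round(4))
    if n=="side": cv2.imwrite("pics/s3.png",cv2.resize(im[20:240,200:460,::-1],None,fx=2.3,fy=2.3))
E
```

```text
F [-0.33 -0.   -3.2 ] sd [0.4  0.23 0.38] ee [ 0.4981 -0.2274  0.2757] q [0.707 0.707 0.    0.   ] t 12.3 w 0.029070469105888 29.99852468725294
scene rim 799 ((494.49114990234375, -173.43116760253906), (158.24072265625, 239.12649536132812), 3.663787841796875)
 plate? 406 [0.1032 0.1039 0.1045 0.105  0.106 ]
 jar ball 1026 [ 0.4955 -0.2289  0.2694]
side rim 653 ((496.65142822265625, -173.60586547851562), (157.58383178710938, 238.4608154296875), 3.539296865463257)
 plate? 1059 [0.1024 0.1034 0.1041 0.1047 0.1056]
 jar ball 1069 [ 0.499  -0.2294  0.2697]
```

View pics/s3.png

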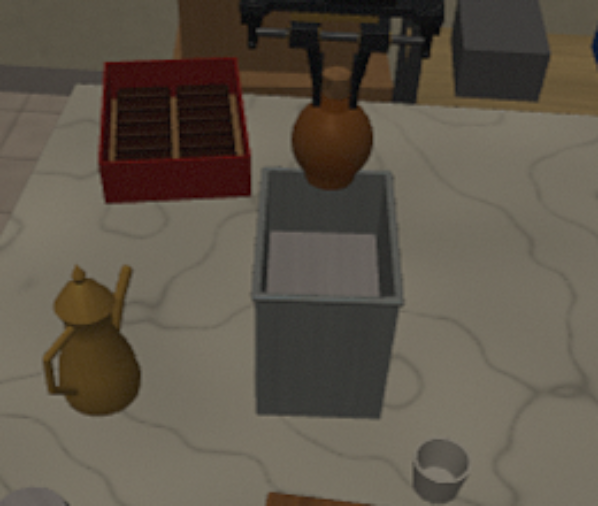

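The jar hangs upright at (332,130), clear over the far half of the tub. The empty plate is visible at (325,262). By depth the plate stands at z≈0.1043 and the jar's underside at 0.223, with a weight of about 3.5 N. Contact is expected after about 118 mm and full weight about 12 mm further down.

Call:
jog_arm(plan=[[0,0,0,0,0,4,-1],[0,0,0,0,0,12,-1],[0,0,0,0,0,22,-1],[0,0,0,0,0,32,-1],[0,0,0,0,0,42,-1],[0,0,0,0,0,52,-1],[0,0,0,0,0,62,-1],[0,0,0,0,0,72,-1],[0,0,0,0,0,82,-1],[0,0,0,0,0,91,-1],[0,0,0,0,0,98,-1],[0,0,0,0,0,102,-1]])

```text
time: 13.6
ee_pos: [0.4978, -0.2279, 0.1729]
eef_rot: [0.707, 0.707, -0.0, -0.0]
ft_force: [0.3, 0.6, -3.4]
width: 0.0296
grip_force: 30.0
```

Call:
jog_arm(plan=[[0,0,0,0,0,2,-1],[0,0,0,0,0,4,-1],[0,0,0,0,0,6,-1],[0,0,0,0,0,8,-1],[0,0,0,0,0,9,-1],[0,0,0,0,0,10,-1],[0,0,0,0,0,11,-1],[0,0,0,0,0,12,-1],[0,0,0,0,0,13,-1],[0,0,0,0,0,14,-1]])

```text
time: 14.6
ee_pos: [0.498, -0.228, 0.1596]
eef_rot: [0.707, 0.707, 0.0, 0.0]
ft_force: [0.2, -0.2, -2.4]
width: 0.0291
grip_force: 30.0
```

Call:
jog_arm(plan=[[0,0,0,0,0,1,-1],[0,0,0,0,0,2,-1],[0,0,0,0,0,3,-1],[0,0,0,0,0,4,-1],[0,0,0,0,0,5,-1],[0,0,0,0,0,6,-1],[0,0,0,0,0,7,-1],[0,0,0,0,0,8,-1],[0,0,0,0,0,8,-1],[0,0,0,0,0,8,-1]])

```text
time: 15.6
ee_pos: [0.4981, -0.228, 0.1517]
eef_rot: [0.707, 0.707, 0.0, 0.0]
ft_force: [0.2, -0.4, -2.9]
width: 0.0291
grip_force: 30.0
```

```bash
cat > p.py <<'E'
from h import *
# average force and plate height (both views), 10 camera calls
F=[];Z={"side":[],"scene":[]}
for i in range(10):
    n=("side","scene")[i%2]; F.append(status.read_state()["ft_force"]); c=camera(n);P=pts(c);h=cv2.cvtColor(c["image"],cv2.COLOR_RGB2HSV)
    m=(c["z_map"]>0)&(h[...,1]<50)&(P[...,2]>.03)&(P[...,2]<.112)
    d=P[...,:2]-[.4953,-.173]; a=np.radians(3.5); X=d@[np.cos(a),np.sin(a)]; Y=d@[-np.sin(a),np.cos(a)]
    m&=(abs(X)<.055)&(abs(Y)<.095); z=P[m][:,2]
    if len(z)>50:
        hst,ed=np.histogram(z,bins=np.arange(.03,.114,.002)); k=ed[hst.argmax()]+.001; z=z[abs(z-k)<.003]; Z[n].append((z.mean(),len(z)))
s=status.read_state(); print("F",np.mean(F,0).round(2),"sd",np.std(F,0).round(2),"ee",np.round(s["ee_pos"],4),"t",round(s["time"],2),"w",s["width"],s["grip_force"])
print({n:(np.mean([v[0] for v in z]).round(4),z[0][1]) for n,z in Z.items() if z})
E
python3 p.py
```

```text
F [ 0.15  0.08 -2.04] sd [0.47 0.35 0.6 ] ee [ 0.4981 -0.228   0.1517] t 16.1 w 0.029516995974375983 29.997831601649523
{'side': (np.float64(0.0992), 551), 'scene': (np.float64(0.0995), 138)}
```

The plate sank 5 mm (1.5 N carried) and about 2.1 N is still held, so about 7 mm more.

Call:
jog_arm(plan=[[0,0,0,0,0,1,-1],[0,0,0,0,0,2,-1],[0,0,0,0,0,3,-1],[0,0,0,0,0,4,-1],[0,0,0,0,0,5,-1],[0,0,0,0,0,6,-1],[0,0,0,0,0,7,-1],[0,0,0,0,0,7,-1],[0,0,0,0,0,7,-1]])

```text
time: 17.0
ee_pos: [0.4981, -0.228, 0.1447]
eef_rot: [0.707, 0.707, 0.0, 0.0]
ft_force: [0.0, -0.3, -0.1]
width: 0.0293
grip_force: 30.0
```

```bash
python3 p.py
```

```text
F [ 0.33  0.03 -0.07] sd [0.34 0.32 0.56] ee [ 0.4981 -0.228   0.1447] t 17.5 w 0.029107402444593877 29.99798654112965
{'side': (np.float64(0.0923), 460), 'scene': (np.float64(0.0926), 100)}
```

Call:
jog_arm(plan=[[0,0,0,0,0,0.5,-1],[0,0,0,0,0,0.5,-1],[0,0,0,0,0,0.5,-0.25],[0,0,0,0,0,0.5,-0.1],[0,0,0,0,0,0.5,0.2],[0,0,0,0,0,0.5,0.2],[0,0,0,0,0,0.5,0.2],[0,0,0,0,0,0.5,0.2]])

```text
time: 18.3
ee_pos: [0.498, -0.228, 0.1441]
eef_rot: [0.707, 0.707, 0.0, -0.0]
ft_force: [0.1, -0.4, 0.5]
width: 0.0513
grip_force: 0.0
```

```bash
python3 p.py
```

```text
F [-0.09  0.15  0.23] sd [0.24 0.63 0.32] ee [ 0.498  -0.228   0.1441] t 18.8 w 0.05195759533857391 0.0
{'side': (np.float64(0.0926), 465), 'scene': (np.float64(0.093), 104)}
```

The plate did not move on release (0.0926). Retreat and go to the second jar at (0.460, 0.2345).

Call:
jog_arm(plan=[[0,0,0,0,0,-4,0.3],[0,0,0,0,0,-14,0.3],[0,0,0,0,0,-30,0.3],[0,0,0,0,0,-48,0.3],[0,0,0,2,0,-62,0.3],[0,0,0,10,-1,-72,0.3],[0,0,0,25,-2,-78,0.3],[0,0,0,50,-4,-80,0.3],[0,0,0,80,-7,-80,0.3],[0,0,0,110,-9,-80,0.3],[0,0,0,140,-12,-80,0.3],[0,0,0,170,-14,-80,0.3]])

```text
time: 20.0
ee_pos: [0.4832, -0.0554, 0.224]
eef_rot: [0.707, 0.708, -0.0, -0.0]
ft_force: [0.1, 1.1, -0.1]
width: 0.0564
grip_force: 0.0
```

Call:
jog_arm(plan=[[0,0,0,30,-2,0,0.5],[0,0,0,60,-5,0,0.5],[0,0,0,90,-7,0,0.5],[0,0,0,120,-10,5,0.5],[0,0,0,150,-12,15,0.5],[0,0,0,180,-15,28,0.5],[0,0,0,210,-17,40,0.5],[0,0,0,240,-20,50,0.5],[0,0,0,265,-22,60,0.5],[0,0,0,282,-23,68,0.5],[0,0,0,292,-24,75,0.5],[0,0,0,292,-24,80,0.5]])

```text
time: 21.2
ee_pos: [0.4588, 0.2355, 0.1435]
eef_rot: [0.706, 0.708, -0.0, -0.0]
ft_force: [0.1, -0.3, -0.4]
width: 0.0652
grip_force: 0.0
```

```bash
python3 w.py w2; python3 p.py
```

```text
z~.134 blob px [320. 227.] 1268 mean [0.4595 0.235  0.1341] circle mm ((459.4255676269531, 233.98104858398438), 15.020112991333008)
{'time': np.float64(21.2), 'ee_pos': array([0.459, 0.236, 0.143]), 'eef_rot': array([ 0.706,  0.708, -0.   , -0.   ]), 'ft_force': array([ 0.142, -0.271, -0.374]), 'width': np.float64(0.065)}
F [ 0.15 -0.17 -0.15] sd [0.35 0.63 0.44] ee [0.4602 0.2338 0.1444] t 21.75 w 0.06531314139042338 0.0
{'side': (np.float64(0.0926), 180), 'scene': (np.float64(0.093), 104)}
```

Call:
jog_arm(plan=[[0,0,0,0,0,4,0.3],[0,0,0,0,0,12,0.3],[0,0,0,0,0,22,0.3],[0,0,0,0,0,32,0.3],[0,0,0,0,0,42,0.3],[0,0,0,0,0,52,0.3],[0,0,0,0,0,61,0.3],[0,0,0,0,0,68,0.3],[0,0,0,0,0,74,0.3],[0,0,0,0,0,78,0.3],[0,0,0,0,0,79,0.3],[0,0,0,0,0,79,0.0]])

```text
time: 22.95
ee_pos: [0.4601, 0.2341, 0.0653]
eef_rot: [0.707, 0.707, 0.0, 0.0]
ft_force: [0.0, -0.0, 0.2]
width: 0.0536
grip_force: 0.0
```

Call:
jog_arm(plan=[[0,0,0,0,0,0,-0.1],[0,0,0,0,0,0,-0.2],[0,0,0,0,0,0,-1],[0,0,0,0,0,0,-1],[0,0,0,0,0,0,-1],[0,0,0,0,0,0,-1],[0,0,0,0,0,0,-1],[0,0,0,0,0,0,-1]], squeeze=30)

```text
time: 23.75
ee_pos: [0.4603, 0.2341, 0.0653]
eef_rot: [0.707, 0.707, 0.0, 0.0]
ft_force: [1.9, 0.6, 1.2]
width: 0.0292
grip_force: 30.0
```

Call:
jog_arm(plan=[[0,0,0,0,0,-2,-1],[0,0,0,0,0,-6,-1],[0,0,0,0,0,-14,-1],[0,0,0,0,0,-26,-1],[0,0,0,0,0,-42,-1],[0,0,0,0,0,-60,-1],[0,0,0,0,0,-80,-1],[0,0,0,0,0,-100,-1],[0,0,0,0,0,-120,-1],[0,0,0,0,0,-138,-1],[0,0,0,0,0,-152,-1],[0,0,0,0,0,-160,-1]], squeeze=40)

```text
time: 24.95
ee_pos: [0.4603, 0.2342, 0.2269]
eef_rot: [0.707, 0.707, 0.001, 0.0]
ft_force: [0.3, 0.2, -7.2]
width: 0.0291
grip_force: 40.0
```

Call:
jog_arm(plan=[[0,0,0,0,0,-8,-1],[0,0,0,0,0,-20,-1],[0,0,0,0,0,-33,-1],[0,0,0,0,0,-43,-1],[0,0,0,0,0,-48,-1],[0,0,0,0,0,-50,-1],[0,0,0,0,0,-50,-1],[0,0,0,0,0,-50,-1]])

```text
time: 25.75
ee_pos: [0.4598, 0.2339, 0.2746]
eef_rot: [0.707, 0.707, -0.0, -0.0]
ft_force: [-0.1, 0.3, -7.3]
width: 0.029
grip_force: 40.0
```

```bash
python3 f.py
```

```text
F [-0.08  0.01 -7.24] sd [0.35 0.18 0.4 ] ee [0.4599 0.234  0.275 ] q [ 0.707  0.707 -0.    -0.   ] t 26.05 w 0.029095529317597024 39.998478507623076
```

Second jar weighs about 7.3 N. Carry it to (0.492, −0.118).

Call:
jog_arm(plan=[[0,0,0,-3,0,0,-1],[0,0,0,-10,1,0,-1],[0,0,0,-22,2,0,-1],[0,0,0,-38,3,0,-1],[0,0,0,-56,5,0,-1],[0,0,0,-74,7,0,-1],[0,0,0,-92,8,0,-1],[0,0,0,-110,10,0,-1],[0,0,0,-128,12,0,-1],[0,0,0,-146,13,0,-1],[0,0,0,-164,15,0,-1],[0,0,0,-182,16,0,-1]])

```text
time: 27.25
ee_pos: [0.4759, 0.05, 0.2753]
eef_rot: [0.708, 0.707, 0.0, 0.0]
ft_force: [0.5, 0.5, -7.6]
width: 0.029
grip_force: 40.0
```

Call:
jog_arm(plan=[[0,0,0,-18,2,0,-1],[0,0,0,-36,4,0,-1],[0,0,0,-54,5,0,-1],[0,0,0,-72,7,0,-1],[0,0,0,-90,8,0,-1],[0,0,0,-108,10,0,-1],[0,0,0,-125,12,0,-1],[0,0,0,-140,13,0,-1],[0,0,0,-153,14,0,-1],[0,0,0,-162,15,0,-1],[0,0,0,-168,16,0,-1],[0,0,0,-170,16,0,-1]])

```text
time: 28.45
ee_pos: [0.492, -0.1185, 0.2751]
eef_rot: [0.707, 0.707, 0.0, 0.0]
ft_force: [-0.1, 0.7, -7.6]
width: 0.029
grip_force: 40.0
```

```bash
cat > j.py <<'E'
from h import *
from scipy.optimize import least_squares
# amber balls near the tub, both views
s=status.read_state(); print("ee",np.round(s["ee_pos"],4))
for n in("scene","side"):
    c=camera(n);P=pts(c);h=cv2.cvtColor(c["image"],cv2.COLOR_RGB2HSV)
    for y0,zl,zh in((-.118,.05,.32),(-.228,.05,.20)):
        m=(c["z_map"]>0)&(h[...,1]>130)&(h[...,0]<20)&(P[...,2]>zl)&(P[...,2]<zh)&(abs(P[...,0]-.495)<.06)&(abs(P[...,1]-y0)<.05)
        b=P[m]
        if len(b)>30: print(n,y0,len(b),"ball",least_squares(lambda q:np.linalg.norm(b-q,axis=1)-.045,np.r_[.495,y0,np.median(b[:,2])-.02],loss="soft_l1",f_scale=.002).x.round(4))
E
python3 j.py; python3 p.py
```

```text
ee [ 0.492  -0.1185  0.2751]
scene -0.118 1116 ball [ 0.4895 -0.1179  0.2689]
scene -0.228 612 ball [ 0.4948 -0.2297  0.1395]
side -0.118 1202 ball [ 0.4929 -0.1184  0.2687]
side -0.228 289 ball [ 0.4994 -0.23    0.137 ]
F [-0.43 -0.1  -7.1 ] sd [0.39 0.39 0.46] ee [ 0.492  -0.1179  0.2752] t 29.05 w 0.0288315217247109 39.998559979721904
{'side': (np.float64(0.0925), 472), 'scene': (np.float64(0.0929), 101)}
```

Jar 2 is 112 mm (y) from jar 1. Its underside is at 0.222 and the plate at 0.0926, so contact comes after about 129 mm and full weight at about 153 mm.

Call:
jog_arm(plan=[[0,0,0,0,0,4,-1],[0,0,0,0,0,12,-1],[0,0,0,0,0,22,-1],[0,0,0,0,0,33,-1],[0,0,0,0,0,44,-1],[0,0,0,0,0,55,-1],[0,0,0,0,0,66,-1],[0,0,0,0,0,77,-1],[0,0,0,0,0,88,-1],[0,0,0,0,0,98,-1],[0,0,0,0,0,106,-1],[0,0,0,0,0,111,-1]])

```text
time: 30.25
ee_pos: [0.4918, -0.118, 0.1633]
eef_rot: [0.707, 0.707, -0.0, -0.0]
ft_force: [0.5, -0.3, -6.7]
width: 0.029
grip_force: 40.0
```

Call:
jog_arm(plan=[[0,0,0,0,0,2,-1],[0,0,0,0,0,4,-1],[0,0,0,0,0,6,-1],[0,0,0,0,0,8,-1],[0,0,0,0,0,10,-1],[0,0,0,0,0,11,-1],[0,0,0,0,0,12,-1],[0,0,0,0,0,13,-1],[0,0,0,0,0,14,-1],[0,0,0,0,0,15,-1],[0,0,0,0,0,16,-1],[0,0,0,0,0,17,-1]])

```text
time: 31.45
ee_pos: [0.492, -0.118, 0.1471]
eef_rot: [0.707, 0.707, 0.0, 0.0]
ft_force: [0.0, 0.3, -7.3]
width: 0.0295
grip_force: 40.0
```

Call:
jog_arm(plan=[[0,0,0,0,0,1,-1],[0,0,0,0,0,2,-1],[0,0,0,0,0,3,-1],[0,0,0,0,0,4,-1],[0,0,0,0,0,5,-1],[0,0,0,0,0,6,-1],[0,0,0,0,0,7,-1],[0,0,0,0,0,8,-1],[0,0,0,0,0,9,-1],[0,0,0,0,0,10,-1],[0,0,0,0,0,11,-1],[0,0,0,0,0,12,-1]])

```text
time: 32.65
ee_pos: [0.4921, -0.118, 0.1352]
eef_rot: [0.707, 0.707, 0.0, 0.0]
ft_force: [0.7, -0.1, -4.0]
width: 0.029
grip_force: 40.0
```

```bash
python3 p.py
```

```text
F [ 0.32  0.16 -4.47] sd [0.32 0.6  0.63] ee [ 0.4921 -0.118   0.1352] t 33.15 w 0.029197909569558075 39.99842089600861
{'side': (np.float64(0.0832), 186)}
```

2.8 N carried and about 4.5 N still held. Go 14 mm further.

Call:
jog_arm(plan=[[0,0,0,0,0,1,-1],[0,0,0,0,0,2.5,-1],[0,0,0,0,0,4,-1],[0,0,0,0,0,5.5,-1],[0,0,0,0,0,7,-1],[0,0,0,0,0,8.5,-1],[0,0,0,0,0,10,-1],[0,0,0,0,0,11,-1],[0,0,0,0,0,12,-1],[0,0,0,0,0,13,-1],[0,0,0,0,0,14,-1],[0,0,0,0,0,14,-1]])

```text
time: 34.35
ee_pos: [0.4922, -0.118, 0.1212]
eef_rot: [0.707, 0.707, 0.0, 0.0]
ft_force: [0.5, -0.5, 0.3]
width: 0.0288
grip_force: 40.0
```

```bash
sleep 0; python3 p.py; python3 p.py
```

```text
F [ 0.82 -0.13 -0.01] sd [0.57 0.44 0.49] ee [ 0.4922 -0.118   0.1212] t 34.85 w 0.029044183336411556 39.99878545291722
{'side': (np.float64(0.0692), 164)}
F [1.09 0.27 0.  ] sd [0.35 0.47 0.39] ee [ 0.4921 -0.118   0.1212] t 35.35 w 0.02937249110677257 39.99902724288404
{'side': (np.float64(0.0692), 164)}
```

Force about 0 within 0.2 N. Final 0.5 mm, then release.

Call:
jog_arm(plan=[[0,0,0,0,0,0.5,-1],[0,0,0,0,0,0.5,-1],[0,0,0,0,0,0.5,-0.25],[0,0,0,0,0,0.5,-0.1],[0,0,0,0,0,0.5,0.2],[0,0,0,0,0,0.5,0.2],[0,0,0,0,0,0.5,0.2],[0,0,0,0,0,0.5,0.2]])

```text
time: 36.15
ee_pos: [0.492, -0.118, 0.1207]
eef_rot: [0.707, 0.707, 0.0, 0.0]
ft_force: [0.4, 0.1, -0.7]
width: 0.0515
grip_force: 0.0
```

```bash
python3 p.py
```

```text
F [ 0.05  0.02 -0.2 ] sd [0.5  0.51 0.61] ee [ 0.492  -0.118   0.1206] t 36.65 w 0.05213969054801803 0.0
{'side': (np.float64(0.0686), 114)}
```

Call:
jog_arm(plan=[[0,0,0,0,0,-4,0.2],[0,0,0,0,0,-12,0.2],[0,0,0,0,0,-24,0.2],[0,0,0,0,0,-40,0.2],[0,0,0,0,0,-60,0.2],[0,0,0,0,0,-80,0.2],[0,0,0,0,0,-100,0.2],[0,0,0,0,0,-120,0.2],[0,0,0,0,0,-138,0.2],[0,0,0,0,0,-148,0.2],[0,0,0,0,0,-150,0.2],[0,0,0,0,0,-150,0.2]])

```text
time: 37.85
ee_pos: [0.492, -0.118, 0.2706]
eef_rot: [0.707, 0.707, 0.0, 0.0]
ft_force: [-0.1, 0.3, -0.2]
width: 0.0524
grip_force: 0.0
```

```bash
python3 j.py; python3 p.py; python3 - <<'E'
from h import *
c=camera("side"); d=camera("scene"); cv2.imwrite("pics/end.png",np.hstack([cv2.resize(c["image"][60:260,200:420],None,fx=1.8,fy=1.8),cv2.resize(d["image"][80:280,180:400],None,fx=1.8,fy=1.8)])[...,::-1])
E
```

```text
ee [ 0.492  -0.118   0.2706]
scene -0.118 107 ball [ 0.4844 -0.1122  0.1198]
scene -0.228 396 ball [ 0.4945 -0.23    0.1156]
side -0.118 235 ball [ 0.4939 -0.1514  0.1693]
side -0.228 646 ball [ 0.4995 -0.2314  0.1173]
F [ 0.02 -0.12  0.04] sd [0.43 0.61 0.4 ] ee [ 0.492  -0.118   0.2706] t 38.45 w 0.05180952011135089 0.0
{'side': (np.float64(0.0685), 159)}
```

View pics/end.png

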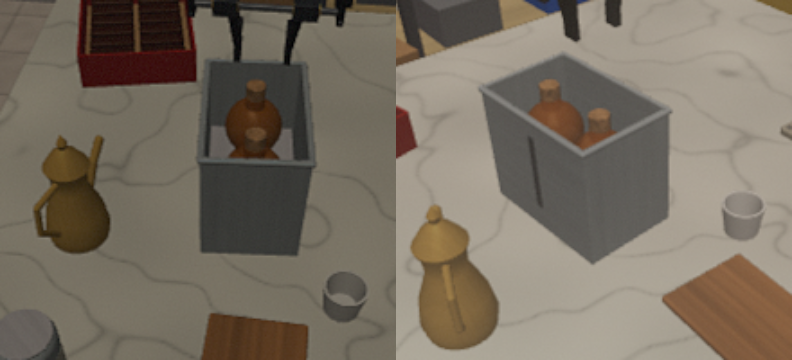

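Both jars stand upright side by side in the tub, corks at (257,90) and (257,137) in the left image. The plate held at 0.0685 after release, the gripper is clear, and the pot, tin and cup are where they were. Handing in.

```bash
python3 -c "
from bench import order; print(order.close_job())"
```

```text
the job is handed in; nothing more can be done
None
```

Both jars now stand upright side by side on the tub's sprung plate, each released only once the plate carried its full weight (no plate movement seen beyond about 0.5 mm on either release), and the job is handed in.

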